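# Load the sampler tray from under the stack

### The job

Push the thin rod down through the small hole in the sampler's top to release its drawer, and put the rod back upright in its holder when you have finished with it. Draw the pocketed tray out from under the stack of cases, without lifting, toppling or unstacking them, lay it flat in the open drawer and stand every jar on the bench upright in a pocket of its own. Then push the loaded drawer home until it latches; leave the beaker, the wash bottle and the big white jar alone.

Things in the scene. Friction and masses are not known exactly. Their poses are not given: they have to be found in the camera images.
- sampler: White bench sampler, fixed, 150 deep (x) x 320 wide (y) x 130 high, front facing its -x. Origin under its centre. On its +y side an open-fronted bay (y -82 to +150) holds the drawer; on its -y side is a closed column with the access hole in its grey top plate. Its position and yaw vary.
- access_hole (a point): Centre of the mouth of the vertical 12 mm access hole, on the top surface (130 above the bench); frame parallel to the sampler's. The latch plunger, a 28 mm disc, lies hidden 25 mm below the mouth, springs against 2 N at first and 5.5 N at its stop 14 mm further down; the drawer is released once it is pressed 6 to 7 mm (rod tip 32 mm below the mouth or deeper).
- drawer (a joint): Drawer slide in m: about 0 latched shut, 0.145 fully open; can be pushed to -0.005. When released it springs out by itself towards the sampler's -x in about a second and is held open by a spring (about 2 N open, 4.5 N shut). To shut it, push its bar towards the sampler's +x past 0 to -0.003 or so (about 10 N, ramped catch): it clicks, springs back to about 0 and stays.
- drawer_floor (a point): Centre of the drawer's inner floor (top face, 17 above the bench), moving with the drawer, on the line y = +34 of the sampler; axes parallel to the sampler's. Inner floor 55 (x) x 208 (y), lips 8 above the floor, front panel 17 above the floor. The tray lies here with its length along y, fin at either end. With the drawer open the floor centre stands 90 mm in front of the sampler's front face.
- drawer_bar (a point): Centre of the grey push bar on the drawer front, 12 (x) x 100 (y) x 22 high, spanning 20 to 42 above the bench, 100 mm in front (sampler -x) of the drawer floor's centre; with the drawer shut it stands 45 mm in front of the sampler's front face.
- rod: Release rod, upright in its holder: steel rod 6 diameter, 75 long, then a flange 30 diameter 6 thick, then a black round handle 18 diameter from 81 to 141 above the tip. Origin at the tip, z up along the rod. 60 g.
- rod_tip (a point): Tip (lower end) of the rod.
- holder: Grey square block for the rod, fixed, 55 x 55 x 85 high, origin under its centre. Its place on the bench varies.
- holder_hole (a point): Centre of the mouth of the holder's hole (85 above the bench), 11 diameter with a 3 mm chamfer, 80 deep. The rod's flange rests on the holder's top, so its tip hangs 75 below the mouth.
- gate: Steel stacking gate, fixed on the bench: a cross beam at its -x end (x -65 to -57, 116 wide, from 20 to 54 above the bench) and two side rails (inner faces at y +-46, 30 high). Origin on the bench under the stack's centre. The stack stands behind the beam, which holds the cases back; the tray passes under the beam towards the gate's -x.
- tray: Aluminium tray, 120 g, on the bench under the stack, pointing the gate's way. Origin under the centre of its pocketed part: 160 (x) x 42 (y) x 16 high, walls and floor 3 thick, four pockets 36 x 36 at x = -59, -20, 20, 59. At its -x end, outside the gate, a fin to grip: 26 long (x), 8 thick (y), 50 high, centred at x = -93, about 123 mm in front of the gate's origin at first.
- case1: Lowest case of the stack, closed plastic case 110 x 80 x 26 high, 0.24 kg, lying on the tray's rims. Origin under its centre.
- case2: Middle case, 100 x 76 x 22 high, 0.16 kg, on case1. Origin under its centre.
- case3: Top case, 90 x 66 x 18 high, 0.1 kg, on case2. Origin under its centre.
- jar1: Amber glass sample jar with white cap and heavy steel foot, round, 26 diameter, 38 high, 80 g, standing on the bench between sampler and gate; some jars may be absent. Origin under its centre.
- jar2: Amber glass sample jar with white cap and heavy steel foot, round, 26 diameter, 38 high, 80 g, standing on the bench between sampler and gate; some jars may be absent. Origin under its centre.
- jar3: Amber glass sample jar with white cap and heavy steel foot, round, 26 diameter, 38 high, 80 g, standing on the bench between sampler and gate; some jars may be absent. Origin under its centre.
- jar4: Amber glass sample jar with white cap and heavy steel foot, round, 26 diameter, 38 high, 80 g, standing on the bench between sampler and gate; some jars may be absent. Origin under its centre.
- beaker: Glass beaker, 60 diameter, 70 high: bystander. Origin under its centre.
- wash_bottle: White bottle with orange cap, 64 diameter, 150 high: bystander. Origin under its centre.
- stock_jar: White jar with blue cap, 60 diameter, 90 high: bystander. Origin under its centre.
Mind the look-alikes: they are no part of the job. What is shaped like the holder but red is not meant.

How it is judged:
On the way, in this order (a step that is already met when the one before it is completed fails the run):
1. the rod's tip is pushed down into the access hole (horizontal distance between rod_tip and access_hole below 0.008 m and z of rod_tip in the frame of access_hole below -0.015 m), for 0.02 s.
2. the drawer has sprung open (value of joint drawer above 0.12 m), for 0.1 s.
3. the tray lies flat in the open drawer with every jar upright in a pocket (value of joint drawer above 0.11 m and z of tray in the frame of drawer_floor between -0.004 and 0.005 m and angle between tray's own z axis and vertical below 0.06 rad and horizontal distance between tray and drawer_floor below 0.035 m and angle between the x axis of tray and the y axis of drawer_floor, either way round below 0.15 rad and x of jar1 in the frame of tray between -0.078 and 0.078 m and y of jar1 in the frame of tray between -0.012 and 0.012 m and z of each of jar1, jar2, jar3, jar4 in the frame of tray below 0.008 m and angle between each of jar1, jar2, jar3, jar4's own z axis and vertical below 0.15 rad and x of jar2 in the frame of tray between -0.078 and 0.078 m and y of jar2 in the frame of tray between -0.012 and 0.012 m and x of jar3 in the frame of tray between -0.078 and 0.078 m and y of jar3 in the frame of tray between -0.012 and 0.012 m and x of jar4 in the frame of tray between -0.078 and 0.078 m and y of jar4 in the frame of tray between -0.012 and 0.012 m), for 0.2 s.
4. the drawer is pushed home and latched (value of joint drawer below 0.004 m), for 0.2 s.
At the end, for the whole second after the job is handed in: Drawer latched (within 4 mm); tray flat in it, centred within 35 mm; each jar upright on a pocket floor (0.15 rad); rod upright in its holder, tip 65 mm down; cases still stacked upright in the gate, on the bench (0.1 rad, each within 30 mm of the one below or of the gate); all at rest (value of joint drawer below 0.004 m and z of tray in the frame of drawer_floor between -0.004 and 0.005 m and angle between tray's own z axis and vertical below 0.06 rad and horizontal distance between tray and drawer_floor below 0.035 m and angle between the x axis of tray and the y axis of drawer_floor, either way round below 0.15 rad and x of jar1 in the frame of tray between -0.078 and 0.078 m and y of jar1 in the frame of tray between -0.012 and 0.012 m and z of each of jar1, jar2, jar3, jar4 in the frame of tray below 0.008 m and angle between each of jar1, jar2, jar3, jar4's own z axis and vertical below 0.15 rad and x of jar2 in the frame of tray between -0.078 and 0.078 m and y of jar2 in the frame of tray between -0.012 and 0.012 m and x of jar3 in the frame of tray between -0.078 and 0.078 m and y of jar3 in the frame of tray between -0.012 and 0.012 m and x of jar4 in the frame of tray between -0.078 and 0.078 m and y of jar4 in the frame of tray between -0.012 and 0.012 m and angle between each of case1, case2, case3's own z axis and vertical below 0.1 rad and horizontal distance between case1 and gate below 0.03 m and height (world z) of case1 below 0.006 m and horizontal distance between case2 and case1 below 0.03 m and z of case2 in the frame of case1 between 0.02 and 0.032 m and horizontal distance between case3 and case2 below 0.03 m and z of case3 in the frame of case2 between 0.016 and 0.028 m and horizontal distance between rod_tip and holder_hole below 0.01 m and z of rod_tip in the frame of holder_hole below -0.065 m and angle between rod's own z axis and vertical below 0.12 rad and linear speed of each of jar1, jar2, jar3, jar4, case1, case2, case3, tray, rod below 0.02 m/s); the robot touches nothing.
It fails at once if a case of the stack is tipped over (more than 0.6 rad) (angle between any of case1, case2, case3's own z axis and vertical above 0.6 rad).
It fails at once if a case of the stack is lifted (more than 20 mm above where it started) (height (world z) of case1 above 0.036 m or height (world z) of case2 above 0.062 m or height (world z) of case3 above 0.084 m).
It fails at once if the beaker, wash bottle or stock jar is moved more than 40 mm or tipped over (distance of any of beaker, wash_bottle, stock_jar from where it was at the start of the episode above 0.04 m or angle between any of beaker, wash_bottle, stock_jar's own z axis and vertical above 0.5 rad).
Of jar1, jar2, jar3, jar4 only 3 to 4 are there at a start; the rules pass over those that are not, and their reading is None.
At some moment in a run one of jar1, jar2, jar3, jar4 may be knocked a few centimetres aside while the robot is not near it.
It also fails if it takes over 210 s, if anything falls off the work surface, if the arm or the gripper's body presses on something with over 40 N, if the wrist force passes 120 N, or if a joint passes its speed limit or range.

### The arm

A 6-joint arm with a two-finger parallel gripper is mounted at the origin on the work surface. World frame = base frame: x ahead of the robot, y to its left, z up, the work surface at z = 0. Lengths are in m, angles in rad, forces in N, time in s.
With the tool pointing down it reaches from about 0.275 to 0.85 m from the base axis. Payload 19 kg.
Tool frame: the origin (TCP) lies on the centre line of the jaws, within the pads' length; the fingertips stand 8 mm ahead of it and the grasp point (between the pads) lies 11 mm behind it; z points along the fingers, y is the line along which they close (so a half turn about z gives the same grasp; the last joint's range is limited). The gripper opens to 85 mm and grips with 20 to 120 N. Pads are 22 mm wide; open, the fingers measure 114 mm over their backs; the gripper's body (76 mm by 85 mm) begins 54 mm behind the grasp point. The pads swing forward as they close: fully open they stand 13 mm farther back than shut.
Start: joints at [1.027, 0.15, 1.437, -0, 1.554, -0.134], TCP at [0.229, 0.527, 0.239] pointing down, gripper open.
Joint ranges: [-2.8, 2.8], [-0.68, 2.1], [0.12, 2.68], [-1.39, 4.53], [0.16, 2.79], [-2.81, 2.81]. Speed limits (rad/s): [1.89, 1.89, 2.22, 3.01, 3.01, 3.01].

### API

Orientations are given as [roll, pitch, yaw] about the fixed x, y, z axes, in that order (R = Rz(yaw) Ry(pitch) Rx(roll)).
In Python, from workcell import observe, snapshot, hand_in, masks_of, pinpoint gives the robot as it stands.
- The arm moves only by the tool send_rows, never from a script. Its argument "motion" is a list of rows, each a list of 7 numbers: the shift along the world's x, y, z in mm, then the turn, a rotation vector about the world's x, y, z in degrees, then the opening in per cent of the stroke, from 0 (shut) to 100 (fully open). A call has 1 to 8 rows; each row shifts and turns the commanded pose from where the row before left it; what a row does not reach is not made up. A row lasts 1/8 s, in which the tool goes at most 62.5 mm and 10.7 degrees, less where a joint would pass 70% of its speed; a pose out of reach is approached as far as the arm can. A call is refused whole if a number of a shift passes 62.5 or a number of a turn 10.7, either way. A call with a gripper value outside its range is refused whole. The fingers move at their own pace and stop on an object; "squeeze" is the grip in N (left out, the last holds). Time passes only in rows, so rows that do not move let the fingers close. It gives the time, the measured TCP pose, the force, the opening and the grip force at its end, in the units of the state.
- observe(): the state, without advancing time (a new reading comes with each control period).
- snapshot(name): name is "scene" or "top"; returns a dict with "img" (400x640x3 uint8, blue, green, red), "z_map" (400x640 float32, m along the optical axis (not along the pixel's ray), 0 where there is no reading), "camera_matrix" (3x3 intrinsics, pixels), "extrinsics" (4x4, takes a point from camera to world coordinates). Camera axes: x right, y down, z forward; pixel columns grow to the right and rows downward; lengths in m; the calibration is good to about 2 mm. A picture is of the moment at which its call begins.
- hand_in(): hands the job in; it is judged then, once.
Trained networks look in a picture, given as the dict that the camera call returned (one of the last four; its "shot" number tells which), for a name from the list of things; names that differ only in an ending like _2 or _b are one class to them, and where a whole thing is asked for, a point or a joint stands for the part that bears it (a point fixed in the world has none). Each returns a list of dicts, best first, with "confidence" (0 to 1); they miss things now and then, are a little off and sometimes report something else, mostly with a low value. They report only what shows in the picture. A call takes as long as a camera call. They do not tell look-alikes from the thing itself.
- masks_of(target, picture): "pixels" (400x640 bool, what is visible of it).
- pinpoint(target, picture): "point" ([x, y, z] in m, in world coordinates, good to about 4 mm: a listed point, or the origin of a listed thing).
The state is a dict: "time_s": time; "joints": joint angles; "joint_velocities": joint speeds; "joint_efforts": joint torques, N m; "eef_pos": TCP position; "eef_rot": TCP orientation; "ft_force": force on the tool from outside, world axes, zero at the start; "moment": the same for the moment, N m; "opening": opening from 0.0 (shut) to 1.0 (fully open); "grip_force": force on a finger pad.
Only numpy, scipy, OpenCV 4.12 (cv2) and the standard library are available. Lean on these libraries where they do the work, as an engineer would, in place of code of your own. Each camera call takes 0.05 s, during which the arm holds its last target. There are 200 camera calls.

## Working session

There is one attempt and no reset: what is moved stays moved. The work goes in short steps, Python scripts to look and compute and a tool call to move; the robot and the scene stay as the last step left them, time stands still between calls to the robot, and variables do not carry over. Pictures are saved under pics/ and viewed, at most 14 in all, crops included, and the job is handed in when it is done.

Besides the shell and the picture viewer there is one more tool, called after "Request:" as name(argument=value, ...) on one line, values as JSON. send_rows: Moves the arm, as the interface text tells. Its arguments: {"type":"object","properties":{"motion":{"type":"array"},"squeeze":{"type":"number"}},"required":["motion"]}

```bash
mkdir -p pics; ls
cat > h.py <<'E'
import numpy as np, cv2
from workcell import *
def loc(names,cams=("top","scene")):
    out={}
    for c in cams:
        p=snapshot(c)
        for n in names:
            try: r=pinpoint(n,p)
            except Exception as e: print(n,e); continue
            for d in r[:4]: print(c,n,np.round(d["point"],4),round(d["confidence"],2))
    return out
def world(p,mask=None):
    K=p["camera_matrix"];T=p["extrinsics"];z=p["z_map"]
    v,u=np.mgrid[:400,:640]
    P=np.stack([(u-K[0,2])/K[0,0]*z,(v-K[1,2])/K[1,1]*z,z],-1)@T[:3,:3].T+T[:3,3]
    return P
E
python3 - <<'E'
from h import *
s=observe(); print(s)
a=snapshot("top");b=snapshot("scene")
cv2.imwrite("pics/top0.png",a["img"]);cv2.imwrite("pics/sc0.png",b["img"])
for c,p in(("top",a),("scene",b)):
    print(c,np.round(p["extrinsics"],3).tolist())
    for n in "sampler access_hole drawer_floor drawer_bar rod rod_tip holder holder_hole gate tray case1 case3 jar1 beaker wash_bottle stock_jar".split():
        for d in pinpoint(n,p)[:5]: print(n,np.round(d["point"],4),round(d["confidence"],2))
E
```

```text
pics
{'time_s': 0.0, 'joints': array([ 1.02701179e+00,  1.51010390e-01,  1.43801182e+00, -7.49431443e-06,
        1.55381188e+00, -1.34021846e-01]), 'joint_velocities': array([-0.00120982,  0.00051723,  0.00025051, -0.00108375,  0.00086143,
        0.00100604]), 'joint_efforts': array([-3.62484216e-04, -7.13055182e+01, -5.70865130e+01, -1.05251615e-05,
        8.82267428e-03, -1.32356690e-04]), 'eef_pos': array([0.22898548, 0.52718389, 0.23867113]), 'eef_rot': array([-3.14036135e+00, -1.58456140e-04,  2.73183000e+00]), 'ft_force': array([0.05310703, 0.29829992, 0.40168448]), 'moment': array([-0.04039755, -0.01721201,  0.00625507]), 'grip_force': 0.0, 'opening': 0.99816181989567}
top [[-0.023, -0.993, 0.117, 0.387], [-1.0, 0.022, -0.011, 0.069], [0.008, -0.117, -0.993, 1.513], [0.0, 0.0, 0.0, 1.0]]
sampler [ 0.7259  0.2247 -0.0014] 0.89
access_hole [0.6955 0.0933 0.1308] 0.81
drawer_floor [0.7011 0.2582 0.0167] 0.67
drawer_bar [0.6035 0.2527 0.0332] 0.6
rod [ 0.4836 -0.4075  0.0102] 0.44
holder [ 0.3677 -0.4262 -0.0022] 0.83
holder [ 0.4872 -0.4072  0.0025] 0.68
holder_hole [ 0.3703 -
[... 1403 characters left out ...]
r_hole [ 0.4881 -0.407   0.0866] 0.7
holder_hole [ 0.4191  0.0159 -0.0029] 0.4
gate [ 0.6283 -0.2721  0.001 ] 0.67
gate [ 0.5737 -0.0478  0.0015] 0.61
case1 [ 0.6311 -0.269   0.0631] 0.87
case1 [ 0.628  -0.2754  0.0153] 0.67
case1 [ 0.6335 -0.2733  0.0444] 0.64
case3 [ 0.6311 -0.269   0.0631] 0.87
case3 [ 0.628  -0.2754  0.0153] 0.67
case3 [ 0.6335 -0.2733  0.0444] 0.64
jar1 [ 0.4215  0.0146 -0.0012] 0.66
jar1 [ 5.77e-01 -4.92e-02  2.00e-04] 0.64
jar1 [ 0.4707 -0.0032 -0.0034] 0.56
jar1 [ 0.5242 -0.0264  0.0013] 0.47
beaker [ 3.780e-01  5.355e-01 -5.000e-04] 0.49
wash_bottle [3.800e-01 5.339e-01 2.000e-04] 0.66
stock_jar [ 0.7635 -0.1041  0.0051] 0.97
stock_jar [ 0.4847 -0.4047  0.0855] 0.47
```

View pics/top0.png

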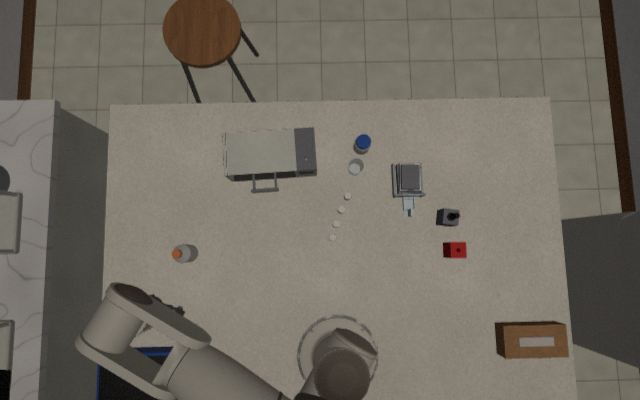

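View pics/sc0.png

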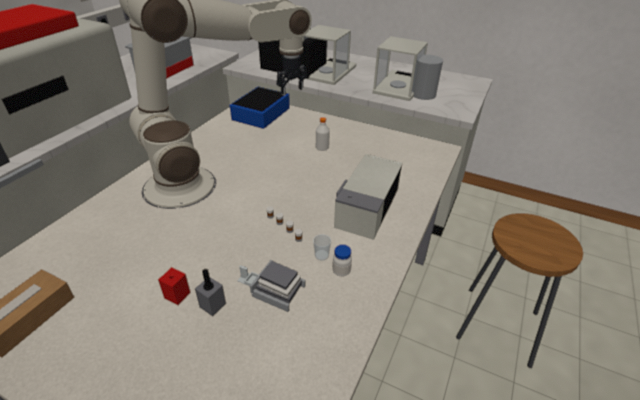

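```bash
cat > fit.py <<'E'
from h import *
def rect(P,sel,name):
    q=P[sel][:,:2]
    if len(q)<5: print(name,len(q));return
    (c,s,a)=cv2.minAreaRect((q*1000).astype(np.float32)); print(name,len(q),np.round(c,1),np.round(s,1),round(a,2))
def near(P,x,y,r): return np.hypot(P[...,0]-x,P[...,1]-y)<r
if __name__=="__main__":
    for c in("top","scene"):
        p=snapshot(c);P=world(p);z=P[...,2];print(c,p["camera_matrix"][0,0])
        rect(P,near(P,.722,.224,.25)&(z>.122)&(z<.138),"sampler top")
        rect(P,near(P,.602,.255,.07)&(z>.034)&(z<.047)&(P[...,0]<.63),"bar")
        rect(P,near(P,.486,-.407,.06)&(z>.078)&(z<.092),"holder")
        rect(P,near(P,.486,-.407,.04)&(z>.13),"handle")
        rect(P,near(P,.629,-.272,.07)&(z>.078)&(z<.09),"case3")
        rect(P,near(P,.629,-.272,.2)&(z>.045)&(z<.058)&(P[...,0]<.56),"fin")
        for x,y in((.42,.013),(.469,-.006),(.524,-.027),(.576,-.05)):
            rect(P,near(P,x,y,.025)&(z>.025),"jar")
        for n in("access_hole","holder_hole"):
            for d in pinpoint(n,p)[:2]: print(n,np.round(d["point"],4),round(d["confidence"],2))
        # dark spot of hole
        g=cv2.cvtColor(p["img"],cv2.COLOR_BGR2GRAY).astype(float)
        K=p["camera_matrix"];T=np.linalg.inv(p["extrinsics"]);u=K@(T@[.6955,.095,.13,1])[:3];u=u[:2]/u[2];print("hole px",u)
        i,j=int(u[1]),int(u[0]);print(g[i-7:i+8,j-7:j+8].astype(int))
E
python3 fit.py
```

```text
top 407.6739833962463
sampler top 3881 [720.9 224.1] [152.1 320.5] 2.63
bar 96 [601.8 252.2] [28.1 99.2] 11.3
holder 200 [ 482.3 -407.7] [57.4 55.1] 81.53
handle 32 [ 481.9 -406.1] [16.8 15.1] 3.77
case3 386 [ 627.8 -272.1] [65.6 88.3] 87.39
fin 29 [ 487.8 -329.4] [113.3  54.3] 88.72
jar 40 [422.1  10. ] [22.  21.6] 88.89
jar 39 [468.6  -6. ] [22.1 22.2] 0.12
jar 40 [522.7 -25.6] [22.3 22. ] 1.4
jar 39 [571.1 -50.2] [20.9 23.3] 42.05
access_hole [0.6949 0.0915 0.128 ] 0.63
holder_hole [ 0.3719 -0.4349  0.0833] 0.91
holder_hole [ 0.4879 -0.4065  0.0876] 0.77
hole px [306.35520057 157.50537507]
[[ 78  75  75  72  76  75  74  73  74  75  74  75  76  75  78]
 [ 78  75  74  75  78  76  74  74  75  77  77  76  74  75  74]
 [ 78  77  75  72  73  76  76  76  76  77  74  75  75  77  75]
 [ 77  73  76  77  73  76  76  78  74  76  75  75  76  74  77]
 [ 75  76  75  79  77  75  74  77  76  79  74  78  74  77  75]
 [ 75  78  74  76  73  76  76  72  75  76  73  76  74  77  76]
 [ 78  75  76  75  78  74  65  67  71  76  75  76  75  76  76]
 [ 75  76  76  76  74  66  67  76  71  72  76  75  76  73  
[... 1336 characters left out ...]
9 118]
 [ 98  97  97  98  98  98  97  97  97  97  96  95  96  97  98]
 [ 96  98  97  98  97  97  98  97  98  97  97  96  97  95  96]
 [ 97  98  99  99  96  97  93  96  99  95  96  96  96  96  97]
 [ 99  96  99  96  97  92  82  79  83  84  95  98  97  96  96]
 [ 98  96  97  98  97  91  81  79  81  83  93  97  96  97  96]
 [ 98  96  96  97  97  96  92  92  93  93  96  95  98  97  96]
 [ 98  96  96  97  96  97  96  98  99  97  97  97  97  97  96]
 [ 95  97  96  99  96  97  96  97  96  98  98  97  96  95  96]
 [ 83  87  91  94  94  96  96  95  97  97  97  96  96  96  95]
 [ 73  73  74  81  85  90  92  95  95  96  96  96  96  95  96]
 [ 88  78  75  75  73  74  76  81  86  89  92  96  96  98  96]]
```

Request:
send_rows(motion=[[13.4,-49.2,0,0,0,-8.2,60],[13.4,-49.2,0,0,0,-8.2,60],[13.4,-49.2,0,0,0,-8.2,60],[13.4,-49.2,0,0,0,-8.2,60],[13.4,-49.2,0,0,0,-8.2,60],[13.4,-49.2,0,0,0,-8.2,60],[13.4,-49.2,0,0,0,-8.2,60],[13.4,-49.2,0,0,0,-8.2,60]], squeeze=60)

```text
time_s: 3.0
eef_pos: [0.3363, 0.1322, 0.2395]
eef_rot: [3.141, -0.0, 1.582]
ft_force: [0.4, -0.5, 0.9]
opening: 0.6
grip_force: 0.0
```

Request:
send_rows(motion=[[13.4,-49.2,0,0,0,-8.2,60],[13.4,-49.2,0,0,0,-8.2,60],[13.4,-49.2,0,0,0,-8.2,60],[13.4,-49.2,0,0,0,-8.2,60],[13.4,-49.2,0,0,0,-8.2,60],[13.4,-49.2,0,0,0,-8.2,60],[13.4,-49.2,0,0,0,-8.2,60],[13.4,-49.2,0,0,0,-8.2,60]])

```text
time_s: 4.0
eef_pos: [0.4437, -0.2616, 0.2393]
eef_rot: [3.141, -0.0, 0.437]
ft_force: [0.0, 0.2, -0.6]
opening: 0.601
grip_force: 0.0
```

Request:
send_rows(motion=[[13.4,-49.2,0,0,0,-8.2,60],[13.4,-49.2,0,0,0,-8.2,60],[13.4,-49.2,0,0,0,-8.9,60],[0,0,0,0,0,0,60]])

```text
time_s: 4.5
eef_pos: [0.4836, -0.4102, 0.2376]
eef_rot: [-3.14, 0.001, -0.004]
ft_force: [0.0, -0.1, -0.1]
opening: 0.599
grip_force: 0.0
```

Request:
send_rows(motion=[[0,2,-40,0,0,0,60],[0,0,-40,0,0,0,60],[0,0,-30,0,0,0,60],[0,0,-14,0,0,0,60],[0,0,0,0,0,0,0],[0,0,0,0,0,0,0],[0,0,0,0,0,0,0],[0,0,0,0,0,0,0]])

```text
time_s: 5.5
eef_pos: [0.484, -0.4058, 0.1164]
eef_rot: [3.141, -0.001, 0.0]
ft_force: [-0.5, 1.0, 7.2]
opening: 0.195
grip_force: 59.0
```

Run:
```python
from h import *
s=observe();print(s["eef_pos"],s["opening"],s["grip_force"],s["ft_force"])
p=snapshot("scene");P=world(p)
K=p["camera_matrix"];T=np.linalg.inv(p["extrinsics"]);u=K@(T@[.56,-.33,.08,1])[:3];u=(u[:2]/u[2]).astype(int)
c=p["img"][u[1]-75:u[1]+75,max(u[0]-100,0):u[0]+100];cv2.imwrite("pics/g1.png",cv2.resize(c,None,fx=4,fy=4,interpolation=2))
print(u)
z=P[...,2];x=P[...,0];y=P[...,1]
from fit import rect
for c in("top","scene"):
    p=snapshot(c);P=world(p);x,y,z=P[...,0],P[...,1],P[...,2]
    rect(P,(x>.47)&(x<.55)&(abs(y+.27)<.04)&(z>.035)&(z<.06),"fin")
    rect(P,(x>.55)&(x<.59)&(abs(y+.27)<.08)&(z>.045)&(z<.062),"beam")
```

```text
[ 0.48400679 -0.40576377  0.11643205] 0.19529491928161594 58.959267139434814 [-0.53372898  1.02919794  7.18843303]
[246 277]
fin 22 [ 505.2 -276.9] [ 8.6 22.1] 87.6
beam 106 [ 575.3 -276.1] [116.3  25.7] 88.34
fin 43 [ 507.3 -280.1] [10.5 28.9] 84.16
beam 90 [ 575.7 -276.6] [ 23.4 115. ] 3.92
```

View pics/g1.png

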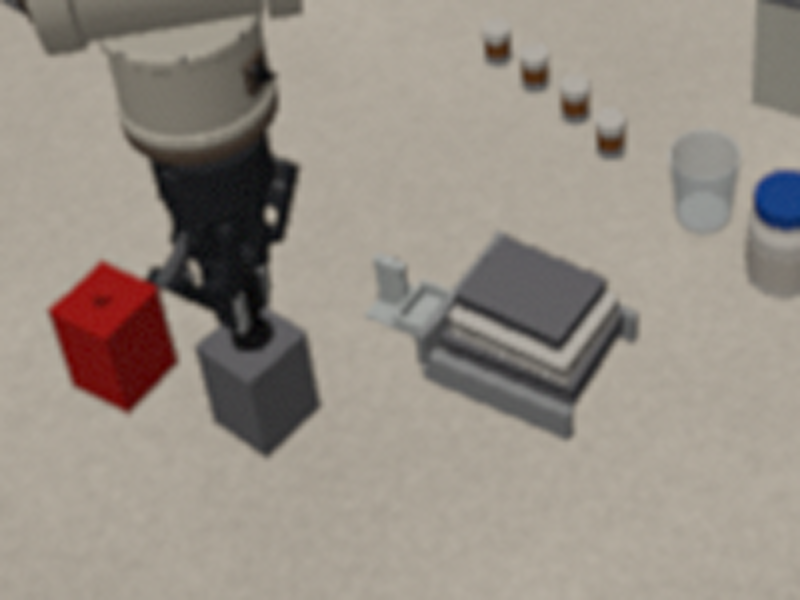

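Request:
send_rows(motion=[[0,0,20,0,0,0,0],[0,0,40,0,0,0,0],[0,0,45,0,0,0,0],[0,0,45,0,0,0,0],[21,50,0,0,0,0,0],[21,50,0,0,0,0,0],[21,50,0,0,0,0,0],[21,50,0,0,0,0,0]])

```text
time_s: 6.65
eef_pos: [0.5681, -0.2038, 0.2657]
eef_rot: [3.141, -0.001, 0.0]
ft_force: [0.4, 0.6, -1.1]
opening: 0.196
grip_force: 59.0
```

Request:
send_rows(motion=[[21,50,0,0,0,0,0],[21,50,0,0,0,0,0],[21,50,0,0,0,0,0],[21,50,0,0,0,0,0],[21,50,0,0,0,0,0],[21,51,0,0,0,0,0],[0,0,-10,0,0,0,0],[0,0,0,0,0,0,0]])

```text
time_s: 7.65
eef_pos: [0.6933, 0.0954, 0.2543]
eef_rot: [3.141, 0.002, 0.001]
ft_force: [-0.2, 0.8, -0.5]
opening: 0.192
grip_force: 59.0
```

Run:
```python
from h import *
s=observe();print(s["eef_pos"],s["opening"],s["grip_force"],s["ft_force"])
ims=[]
for c in("top","scene"):
    p=snapshot(c)
    for n in("rod_tip","access_hole"):
        for d in pinpoint(n,p)[:2]: print(c,n,np.round(d["point"],4),round(d["confidence"],2))
    K=p["camera_matrix"];T=np.linalg.inv(p["extrinsics"]);u=K@(T@[.694,.095,.15,1])[:3];u=(u[:2]/u[2]).astype(int);print(u)
    ims.append(cv2.resize(p["img"][u[1]-25:u[1]+25,u[0]-25:u[0]+25],None,fx=8,fy=8,interpolation=cv2.INTER_NEAREST))
cv2.imwrite("pics/h1.png",np.hstack(ims))
```

```text
[0.69330839 0.09538044 0.25431293] 0.19197062570913218 59.02626693248749 [-0.18067823  0.81467938 -0.45888696]
top rod_tip [0.6928 0.0952 0.1495] 0.54
top rod_tip [0.603  0.2528 0.0325] 0.29
top access_hole [0.6952 0.0946 0.1298] 0.87
[306 156]
scene rod_tip [0.6921 0.0929 0.1503] 0.6
scene rod_tip [ 0.4885 -0.4096  0.0017] 0.3
scene access_hole [0.6961 0.0984 0.1297] 0.57
[349 191]
```

View pics/h1.png

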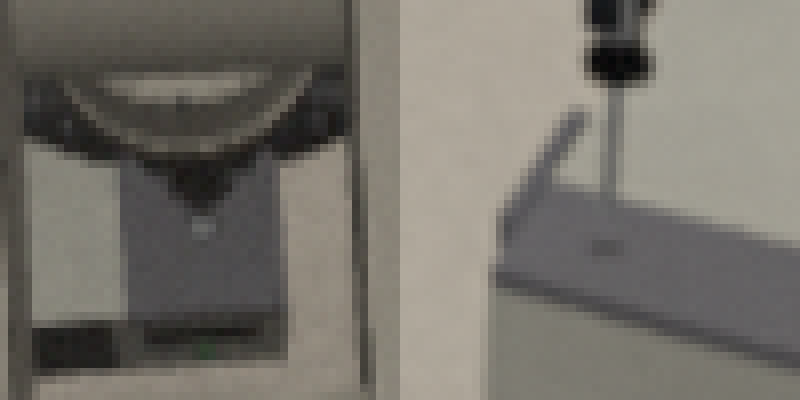

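Run:
```python
from h import *
p=snapshot("scene")
K=p["camera_matrix"];E=p["extrinsics"];T=np.linalg.inv(E)
pr=lambda q:(lambda u:u[:2]/u[2])(K@(T@np.append(q,1))[:3])
g=cv2.cvtColor(p["img"],cv2.COLOR_BGR2GRAY).astype(int)
print("tip",pr([.6933,.0954,.148]),"line",pr([.6933,.0954,.16]),"hole guess",pr([.694,.095,.13]),pr([.697,.095,.13]),pr([.694,.098,.13]))
print(g[177:200,343:358])
```

```text
tip [349.42512225 191.79653692] line [349.6370095  188.97010366] hole guess [349.25372108 196.1041307 ] [350.06311646 196.35577504] [349.60076031 195.62440549]
[[167 167 168 171 170 163 146 108 108 143 152 154 160 162 160]
 [168 167 166 165 169 169 155 117 118 156 163 162 162 162 162]
 [169 162 145 140 153 164 151 113 116 155 162 161 160 160 160]
 [162 142 114 109 134 158 150 112 118 154 161 159 159 159 159]
 [148 115  92  99 132 156 148 109 118 155 160 159 157 157 158]
 [128  98  91 113 147 155 134 104 120 155 159 158 159 157 157]
 [105  90 106 144 160 156 133 107 125 155 159 159 158 158 157]
 [ 92  96 130 155 160 157 135 106 126 156 158 158 158 157 158]
 [ 91 115 147 158 159 155 133 109 128 154 158 157 157 158 158]
 [109 144 158 158 158 152 124 109 134 155 159 158 159 158 158]
 [128 154 160 159 160 153 122 108 134 156 158 157 158 157 159]
 [123 139 149 153 156 151 121 110 139 156 157 157 157 157 157]
 [106 113 119 126 135 138 113 112 145 159 161 158 158 158 158]
 [100  99  99 103 108 111  98 102 130 148 156 157 158 159 158]
 [ 98  98  97 100  98  98  94  94 108 118 125 132 140 147 153]
 [100  99  98 101 101  99  97  96  97  99 102 106 111 118 124]
 [100  97  99  98  99 100  97  98  99  98  97  98  99  99 102]
 [ 97  98  99  98  99 100 100 101 100  99  98  97  98  98  98]
 [100 102 100 100  97  97  97 100  98  98  98  97  99  99  99]
 [100  99 100  99  93  84  83  84  88  95  98  99  97  98  99]
 [ 99  98  98  98  94  83  81  81  86  96 100  99  98  98  98]
 [ 96  98  98  98  96  94  93  95  96  98  98 100  98  98  98]
 [ 99  97  98  98  99 100 100  98 100  99  98  98  98  98  95]]
```

Request:
send_rows(motion=[[0.7,-0.4,-12,0,0,0,0],[0,0,-5,0,0,0,0],[0,0,-3,0,0,0,0],[0,0,0,0,0,0,0]])

```text
time_s: 8.5
eef_pos: [0.6943, 0.0952, 0.235]
eef_rot: [-3.142, 0.0, 0.0]
ft_force: [0.4, 0.6, -1.1]
opening: 0.197
grip_force: 59.0
```

Request:
send_rows(motion=[[0,0,-3,0,0,0,0],[0,0,-2,0,0,0,0],[0,0,0,0,0,0,0]])

```text
time_s: 8.88
eef_pos: [0.6943, 0.0951, 0.2301]
eef_rot: [-3.142, 0.0, 0.0]
ft_force: [-0.1, 0.2, -0.4]
opening: 0.195
grip_force: 59.0
```

Request:
send_rows(motion=[[0,0,-8,0,0,0,0],[0,0,-8,0,0,0,0],[0,0,-7,0,0,0,0],[0,0,-5,0,0,0,0],[0,0,0,0,0,0,0],[0,0,0,0,0,0,0]])

```text
time_s: 9.62
eef_pos: [0.6945, 0.0952, 0.2026]
eef_rot: [-3.141, -0.0, 0.0]
ft_force: [-0.3, -0.2, 3.4]
opening: 0.193
grip_force: 59.4
```

Run:
```python
from h import *
loc(["drawer_bar"])
```

```text
top drawer_bar [0.5111 0.2469 0.0304] 0.96
top drawer_bar [ 0.6307 -0.2711  0.0628] 0.21
scene drawer_bar [0.4875 0.2468 0.0326] 0.81
```

Request:
send_rows(motion=[[0,0,20,0,0,0,0],[0,0,22,0,0,0,0],[0,0,22,0,0,0,0],[0,0,0,0,0,0,0],[-21,-50,0,0,0,0,0],[-21,-50,0,0,0,0,0],[-21,-50,0,0,0,0,0],[-21,-50,0,0,0,0,0]])

```text
time_s: 10.82
eef_pos: [0.6092, -0.1062, 0.2648]
eef_rot: [-3.141, 0.001, 0.001]
ft_force: [0.7, -1.1, -0.2]
opening: 0.19
grip_force: 59.1
```

Request:
send_rows(motion=[[-21,-50,0,0,0,0,0],[-21,-50,0,0,0,0,0],[-21,-50,0,0,0,0,0],[-21,-50,0,0,0,0,0],[-21,-50,0,0,0,0,0],[-21.7,-50.6,0,0,0,0,0],[0,0,-30,0,0,0,0],[0,0,0,0,0,0,0]])

```text
time_s: 11.82
eef_pos: [0.4827, -0.405, 0.233]
eef_rot: [-3.138, 0.004, -0.001]
ft_force: [-0.3, 0.8, -0.8]
opening: 0.191
grip_force: 59.1
```

Request:
send_rows(motion=[[0.7,-0.5,-25,0,0,0,0],[0,0,-15,0,0,0,0],[0,0,-6,0,0,0,0],[0,0,-4,0,0,0,0],[0,0,0,0,0,0,0]])

```text
time_s: 12.45
eef_pos: [0.4845, -0.406, 0.1866]
eef_rot: [3.141, -0.0, 0.0]
ft_force: [1.0, -0.2, -0.1]
opening: 0.196
grip_force: 59.1
```

Request:
send_rows(motion=[[0,0,-18,0,0,0,0],[0,0,-20,0,0,0,0],[0,0,-20,0,0,0,0],[0,0,-9,0,0,0,0],[0,0,-2.5,0,0,0,0],[0,0,0,0,0,0,0]])

```text
time_s: 13.2
eef_pos: [0.4845, -0.4061, 0.1172]
eef_rot: [3.141, -0.0, 0.0]
ft_force: [-0.4, 0.3, -0.3]
opening: 0.193
grip_force: 59.4
```

Request:
send_rows(motion=[[0,0,0,0,0,0,60],[0,0,0,0,0,0,60],[0,0,40,0,0,0,60],[0,0,50,0,0,0,60],[5,40,0,0,0,0,60],[8,45,-30,0,0,0,60],[8,44,-30,0,0,-2,60],[0,0,0,0,0,0,60]])

```text
time_s: 14.2
eef_pos: [0.5051, -0.2739, 0.145]
eef_rot: [-3.139, 0.002, -0.032]
ft_force: [0.4, -1.4, -0.2]
opening: 0.599
grip_force: 0.0
```

Run:
```python
from h import *
s=observe();print(s["eef_pos"],s["opening"])
p=snapshot("scene")
cv2.imwrite("pics/g2.png",cv2.resize(p["img"][230:330,160:320],None,fx=5,fy=5,interpolation=2))
loc(["rod_tip","holder_hole","rod","drawer_bar","drawer_floor"],("scene",))
```

```text
[ 0.50511444 -0.27391512  0.14504776] 0.5988659970817134
scene holder_hole [ 0.3672 -0.4264  0.0806] 0.95
scene holder_hole [ 0.4856 -0.4053  0.0847] 0.64
scene rod [ 0.4692 -0.0012 -0.0029] 0.41
scene drawer_bar [0.4557 0.2468 0.0343] 0.7
scene drawer_floor [0.5569 0.2492 0.0168] 0.73
```

View pics/g2.png

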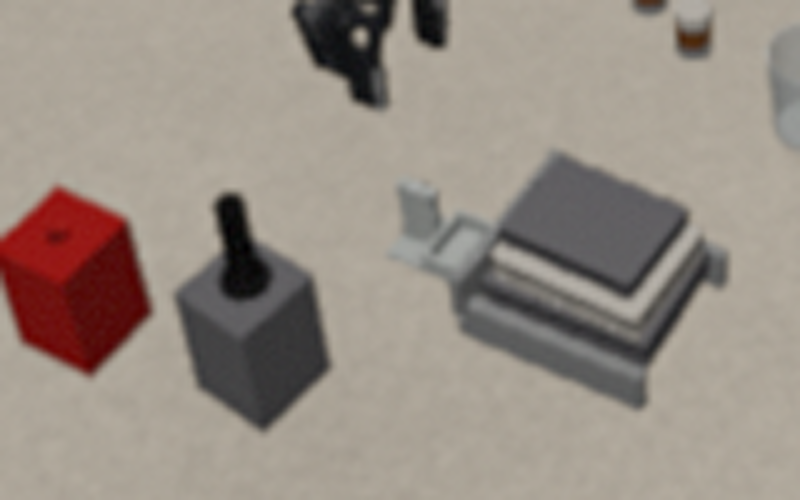

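Request:
send_rows(motion=[[0,-3,-40,0,0,0,60],[0,0,-40,0,0,0,60],[0,0,-26,0,0,0,60],[0,0,-8,0,0,0,60],[0,0,0,0,0,0,0],[0,0,0,0,0,0,0],[0,0,0,0,0,0,0],[0,0,0,0,0,0,0]], squeeze=100)

```text
time_s: 15.55
eef_pos: [0.5061, -0.2802, 0.0343]
eef_rot: [3.141, -0.002, -0.034]
ft_force: [0.3, 1.3, 6.4]
opening: 0.068
grip_force: 99.1
```

Run:
```python
from h import *
s=observe();print(s["eef_pos"],s["opening"],s["grip_force"],s["ft_force"],s["moment"])
p=snapshot("scene")
cv2.imwrite("pics/g3.png",cv2.resize(p["img"][230:330,160:320],None,fx=5,fy=5,interpolation=2))
```

```text
[ 0.50608984 -0.28020827  0.03427768] 0.06814948871522941 99.09717321395874 [0.25956738 1.33690596 6.42518563] [0.35593929 0.04192712 0.06150525]
```

View pics/g3.png

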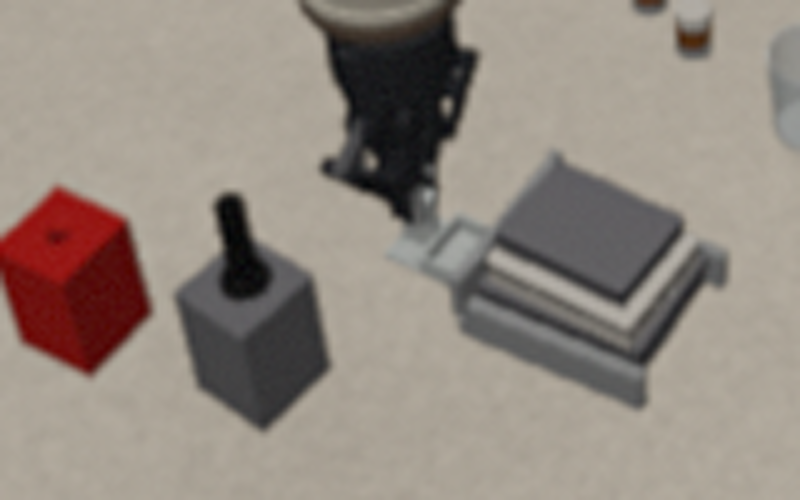

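Request:
send_rows(motion=[[-3,0,1,0,0,0,0],[-6,0,0,0,0,0,0],[-7,0,0,0,0,0,0],[-7,0,0,0,0,0,0],[-7,0,0,0,0,0,0],[-7,0,0,0,0,0,0],[-7,0,0,0,0,0,0],[-7,0,0,0,0,0,0]])

```text
time_s: 16.6
eef_pos: [0.4547, -0.2802, 0.0343]
eef_rot: [3.141, -0.002, -0.035]
ft_force: [7.8, -0.3, -1.6]
opening: 0.073
grip_force: 97.8
```

Request:
send_rows(motion=[[-7,0,0,0,0,0,0],[-7,0,0,0,0,0,0],[-7,0,0,0,0,0,0],[-7,0,0,0,0,0,0],[-7,0,0,0,0,0,0],[-7,0,0,0,0,0,0],[-7,0,0,0,0,0,0],[0,0,0,0,0,0,0]])

```text
time_s: 17.6
eef_pos: [0.4048, -0.2802, 0.0342]
eef_rot: [3.141, 0.0, -0.035]
ft_force: [-3.2, 1.2, 10.6]
opening: 0.071
grip_force: 99.4
```

Request:
send_rows(motion=[[-7,0,0,0,0,0,0],[-7,0,0,0,0,0,0],[-7,0,0,0,0,0,0],[-7,0,0,0,0,0,0],[-7,0,0,0,0,0,0],[-7,0,0,0,0,0,0],[-7,0,0,0,0,0,0],[0,0,0,0,0,0,0]])

```text
time_s: 18.6
eef_pos: [0.3558, -0.2802, 0.0343]
eef_rot: [3.141, 0.0, -0.035]
ft_force: [-3.6, 0.6, 10.7]
opening: 0.07
grip_force: 99.5
```

Run:
```python
from h import *
s=observe();print(s["eef_pos"],s["opening"],s["grip_force"],s["ft_force"],s["moment"])
p=snapshot("scene")
cv2.imwrite("pics/g4.png",cv2.resize(p["img"][210:330,160:320],None,fx=5,fy=5,interpolation=2))
```

```text
[ 0.35576994 -0.28019985  0.03427405] 0.07048576864025999 99.46874141693115 [-3.57391802  0.60177744 10.67838029] [ 0.01006131  0.44381517 -0.01349739]
```

View pics/g4.png

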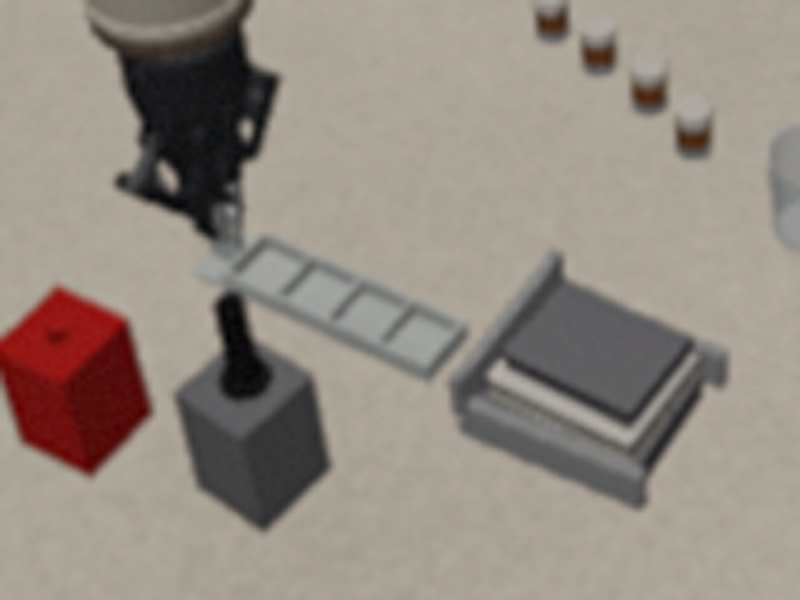

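Request:
send_rows(motion=[[0,0,10,0,0,0,0],[0,0,25,0,0,0,0],[0,0,30,0,0,0,0],[10,20,20,0,0,4.5,0],[20,42,0,0,0,9,0],[20,42,0,0,0,9,0],[20,42,0,0,0,9,0],[20,42,0,0,0,9,0]])

```text
time_s: 19.65
eef_pos: [0.4464, -0.0905, 0.1191]
eef_rot: [-3.141, 0.0, 0.677]
ft_force: [1.0, 0.3, -1.1]
opening: 0.067
grip_force: 97.6
```

Request:
send_rows(motion=[[20,42,0,0,0,9,0],[20,42,0,0,0,9,0],[20,42,0,0,0,9,0],[20,42,0,0,0,9,0],[20,42,0,0,0,9,0],[20,42,0,0,0,9,0],[14,10,0,0,0,0,0],[0,0,0,0,0,0,0]])

```text
time_s: 20.65
eef_pos: [0.5803, 0.1705, 0.1185]
eef_rot: [-3.14, 0.0, 1.616]
ft_force: [0.1, -0.7, -2.1]
opening: 0.071
grip_force: 97.7
```

Run:
```python
from fit import *
s=observe();print(s["eef_pos"],s["eef_rot"],s["opening"],s["grip_force"],s["ft_force"],s["moment"])
for c in("top","scene"):
    p=snapshot(c);P=world(p);x,y,z=P[...,0],P[...,1],P[...,2]
    rect(P,(x>.43)&(x<.48)&(abs(y-.25)<.08)&(z>.03)&(z<.047),"bar")
    m=(x>.5)&(x<.63)&(abs(y-.25)<.13)&(z>.085)&(z<.115)
    rect(P,m&(y>.2),"tray")
    for n in("drawer_bar","drawer_floor","tray"):
        for d in pinpoint(n,p)[:1]: print(c,n,np.round(d["point"],4),round(d["confidence"],2))
    cv2.imwrite(f"pics/t_{c}.png",p["img"])
a=cv2.imread("pics/t_top.png")[130:230,210:330];b=cv2.imread("pics/t_scene.png")[120:220,260:380]
cv2.imwrite("pics/t1.png",cv2.resize(np.vstack([a,b]),None,fx=3,fy=3,interpolation=2))
```

```text
[0.58032325 0.1705169  0.11848519] [-3.14043837e+00  3.37587616e-04  1.61581169e+00] 0.07096492702278448 97.73399949073792 [ 0.0739976  -0.71500826 -2.12248177] [-0.06146534 -0.02556436  0.0276647 ]
bar 5 [460.2 249.1] [ 7.7 92.9] 13.04
tray 161 [572.3 274.9] [ 42.3 139.2] 3.15
top drawer_bar [0.4571 0.2462 0.0348] 0.57
top drawer_floor [0.5562 0.2497 0.0168] 0.95
top tray [0.5718 0.2603 0.0844] 0.69
bar 65 [463.1 242.4] [25.1 99.5] 2.03
tray 120 [575.3 275.9] [ 43.1 151.2] 2.21
scene drawer_bar [ 0.7614 -0.109   0.001 ] 0.52
scene drawer_floor [0.5564 0.2513 0.0153] 0.7
scene tray [0.575  0.2636 0.0845] 0.54
```

View pics/t1.png

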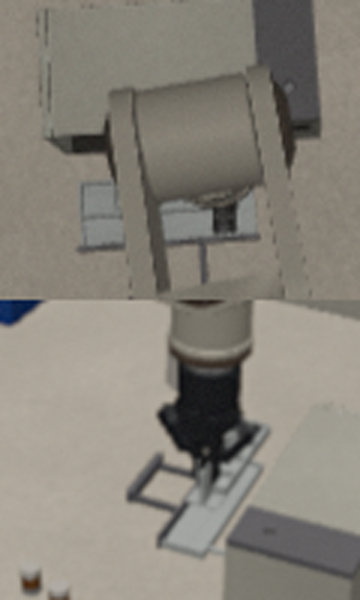

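Request:
send_rows(motion=[[-19,0,0,0,0,0,0],[0,0,-25,0,0,0,0],[0,0,-20,0,0,0,0],[0,0,-8,0,0,0,0],[0,0,-5,0,0,0,0],[0,0,-4,0,0,0,0],[0,0,0,0,0,0,0]])

```text
time_s: 21.92
eef_pos: [0.5615, 0.17, 0.0569]
eef_rot: [3.141, -0.0, 1.615]
ft_force: [-0.2, 0.6, -1.2]
opening: 0.069
grip_force: 97.8
```

Run:
```python
from fit import *
s=observe();print(s["eef_pos"],s["ft_force"],s["moment"])
for c in("top","scene"):
    p=snapshot(c);P=world(p);x,y,z=P[...,0],P[...,1],P[...,2]
    for n in("drawer_floor","tray"):
        for d in pinpoint(n,p)[:1]: print(c,n,np.round(d["point"],4),round(d["confidence"],2))
    for yy in(.26,.28,.3,.32): 
        m=(abs(y-yy)<.004)&(x>.5)&(x<.62)&(z<.08); o=np.argsort(x[m]); print(yy,[(round(a*1000),round(b*1000)) for a,b in zip(x[m][o][::2],z[m][o][::2])])
    cv2.imwrite(f"pics/t_{c}.png",p["img"])
```

```text
[0.56150155 0.17004482 0.05694593] [-0.17939365  0.63951934 -1.19894964] [-0.11556134  0.00114197  0.01647566]
top drawer_floor [0.5553 0.249  0.0168] 0.75
top tray [0.5563 0.2617 0.0231] 0.74
0.26 []
0.28 []
0.3 [(500, -1), (504, -1), (507, -1), (508, -6), (511, -3), (515, -1), (519, 37), (523, 37), (528, 16), (531, 28), (532, 10), (533, 40), (539, 22), (541, 37), (544, 47), (548, 37), (552, 36), (556, 29), (560, 33), (564, 32), (570, 42)]
0.32 [(500, -1), (504, 1), (508, -6), (511, 0), (515, 5), (517, 27), (520, 34), (520, 32), (525, 12), (529, 16), (531, 33), (535, 27), (539, 23), (542, 29), (546, 26), (550, 29), (553, 28), (557, 28), (561, 23), (564, 30), (568, 30), (570, 39), (577, 14), (579, 31), (587, -1), (590, -1), (593, 3), (598, -1), (601, 3), (605, 5), (609, 0), (612, 3), (616, 2)]
scene drawer_floor [0.5537 0.2475 0.0153] 0.63
scene tray [0.5541 0.2659 0.0228] 0.65
0.26 [(546, 37), (563, 27), (565, 25), (571, 35), (577, 34), (578, 30), (581, -2), (585, 19), (587, -2)]
0.28 [(537, 31), (538, 39), (573, 35), (576, 34), (578, 27), (581, 20), (583, -2), (584, 20), (587, -1)]
0.3 [(537, 34), (540, 34), (561, 19), (567, 29), (574, 39), (575, 24), (576, 16), (581, 24), (585, 18), (588, 2)]
0.32 [(574, 15), (577, -7), (581, 25), (581, 16)]
```

Request:
send_rows(motion=[[-0.8,0,-3,0,0,0,0],[0,0,-2,0,0,0,0],[0,0,-0.5,0,0,0,0],[0,0,0,0,0,0,0]])

```text
time_s: 22.72
eef_pos: [0.5606, 0.1701, 0.0513]
eef_rot: [-3.142, -0.0, 1.615]
ft_force: [-1.0, -1.2, 0.8]
opening: 0.073
grip_force: 98.0
```

Request:
send_rows(motion=[[0,0,0,0,0,0,35],[0,0,0,0,0,0,35],[0,0,0,0,0,0,35],[0,0,30,0,0,0,35],[0,0,40,0,0,0,50],[-20,-40,30,0,0,0,50],[-30,-50,0,0,0,0,50],[0,0,0,0,0,0,50]], squeeze=40)

```text
time_s: 23.72
eef_pos: [0.5094, 0.0778, 0.1518]
eef_rot: [3.141, 0.001, 1.612]
ft_force: [0.5, -0.4, 0.1]
opening: 0.505
grip_force: 0.0
```

Run:
```python
from fit import *
s=observe();print(s["eef_pos"],s["ft_force"],s["moment"])
for c in("top","scene"):
    p=snapshot(c);P=world(p);x,y,z=P[...,0],P[...,1],P[...,2]
    for n in("drawer_floor","tray","jar1"):
        for d in pinpoint(n,p)[:4]: print(c,n,np.round(d["point"],4),round(d["confidence"],2))
    for a,b in((.422,.01),(.471,-.008),(.524,-.027),(.573,-.052)): rect(P,near(P,a,b,.025)&(z>.028)&(z<.05),"jar")
    cv2.imwrite(f"pics/t_{c}.png",p["img"])
a=cv2.imread("pics/t_top.png")[130:250,230:370];b=cv2.imread("pics/t_scene.png")[130:250,240:380]
cv2.imwrite("pics/t2.png",cv2.resize(np.hstack([a,b]),None,fx=2.8,fy=2.8,interpolation=2))
```

```text
[0.50943267 0.07783955 0.15184291] [ 0.45456283 -0.39655281  0.13359503] [-0.05682173 -0.02499805  0.01558107]
top drawer_floor [0.556  0.2515 0.0163] 0.64
top tray [0.5537 0.2601 0.0223] 0.97
top jar1 [ 0.575  -0.0482 -0.0013] 0.57
jar 16 [420.6  17.2] [ 7.4 18.1] 87.97
jar 0
jar 5 [518.6 -35. ] [ 2.3 15.2] 69.94
jar 37 [571.  -50.1] [20.7 23.7] 43.07
scene drawer_floor [0.5568 0.2461 0.0174] 0.7
scene tray [0.5594 0.2647 0.0186] 0.71
scene tray [ 0.4852 -0.4062  0.0858] 0.39
scene jar1 [ 0.5761 -0.0456  0.0013] 0.57
scene jar1 [ 0.5238 -0.0226 -0.0015] 0.56
scene jar1 [ 0.4649 -0.0045 -0.002 ] 0.43
scene jar1 [ 0.4208  0.0143 -0.002 ] 0.39
jar 36 [422.9   9.1] [23.7 24.6] 4.16
jar 34 [472.1  -7.4] [21.7 26.7] 29.87
jar 42 [525.1 -28.6] [21.2 29. ] 29.4
jar 39 [574.1 -51.7] [26.2 25.9] 86.74
```

View pics/t2.png

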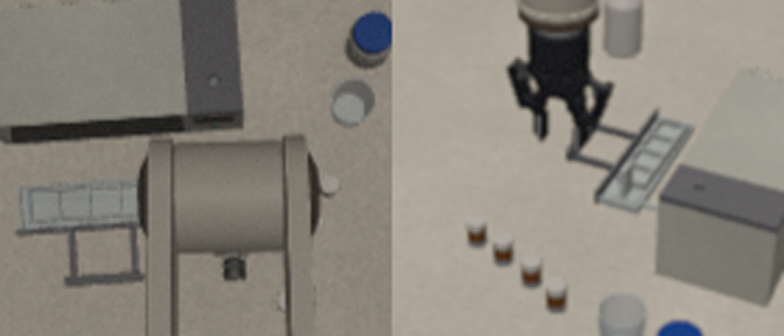

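Request:
send_rows(motion=[[9,-18,0,0,0,9.4,55],[9,-18,0,0,0,9.4,55],[9,-18,0,0,0,9.4,55],[9,-18,0,0,0,9.4,55],[9,-18,-15,0,0,9.4,55],[9,-18,-20,0,0,9.4,55],[10,-20,-20,0,0,9.1,55],[0,0,0,0,0,0,55]])

```text
time_s: 25.12
eef_pos: [0.5743, -0.0484, 0.0945]
eef_rot: [-3.141, -0.003, 2.758]
ft_force: [-0.2, 0.4, 0.5]
opening: 0.547
grip_force: 0.0
```

Run:
```python
from fit import *
s=observe();print(s["eef_pos"],s["eef_rot"])
for c in("scene","top"):
    p=snapshot(c);P=world(p);z=P[...,2]
    for d in pinpoint("jar1",p)[:5]: print(c,np.round(d["point"],4),round(d["confidence"],2))
    for a,b in((.422,.01),(.471,-.008),(.524,-.027),(.573,-.052)): rect(P,near(P,a,b,.025)&(z>.028)&(z<.045),"jar")
```

```text
[ 0.57434112 -0.04843181  0.0944751 ] [-3.14085040e+00 -2.88841419e-03  2.75789300e+00]
scene [ 0.4242  0.0125 -0.0007] 0.65
scene [ 0.5267 -0.0249 -0.0016] 0.64
scene [ 0.575  -0.0469 -0.0015] 0.47
scene [ 0.4668 -0.0019 -0.0016] 0.42
scene [ 0.4849 -0.4099  0.002 ] 0.22
jar 36 [424.7   8. ] [21.9 27. ] 30.86
jar 36 [472.1  -7.6] [22.2 27.7] 35.41
jar 27 [524.  -32.3] [16.7 22. ] 65.72
jar 41 [574.  -52.9] [21.2 26.4] 23.89
top [ 0.485  -0.4084  0.0081] 0.5
top [ 0.5244 -0.0288 -0.003 ] 0.37
top [0.725  0.2268 0.0014] 0.26
jar 0
jar 0
jar 40 [522.9 -25.4] [22.  22.6] 89.59
jar 0
```

Request:
send_rows(motion=[[0,-1,-40,0,0,0,55],[0,0,-22,0,0,0,55],[0,0,-6.5,0,0,0,55],[0,0,0,0,0,0,55],[0,0,0,0,0,0,0],[0,0,0,0,0,0,0],[0,0,0,0,0,0,0],[0,0,0,0,0,0,0]])

```text
time_s: 26.32
eef_pos: [0.5753, -0.049, 0.0291]
eef_rot: [3.141, 0.002, 2.758]
ft_force: [-1.1, 1.0, 7.5]
opening: 0.283
grip_force: 39.0
```

Request:
send_rows(motion=[[0,0,10,0,0,0,0],[0,0,40,0,0,0,0],[0,10,36,0,0,-2,0],[-3,40,0,0,0,-8,0],[-3,45,0,0,0,-8,0],[-3,46,0,0,0,-8,0],[-3,46,0,0,0,-8,0],[-3,46,0,0,0,-8,0]])

```text
time_s: 27.32
eef_pos: [0.5594, 0.1856, 0.1148]
eef_rot: [3.141, 0.0, 2.02]
ft_force: [-0.1, 0.4, -0.4]
opening: 0.284
grip_force: 39.6
```

Request:
send_rows(motion=[[-2,46,0,0,0,-8,0],[-2,46,0,0,0,-8,0],[-2,46,0,0,0,-7.5,0],[0,0,-20,0,0,0,0],[0,0,-22,0,0,0,0],[0,0,-10,0,0,0,0],[0,0,0,0,0,0,0]])

```text
time_s: 28.2
eef_pos: [0.5535, 0.3214, 0.0615]
eef_rot: [-3.141, 0.0, 1.615]
ft_force: [0.9, 0.2, -1.0]
opening: 0.286
grip_force: 39.6
```

Request:
send_rows(motion=[[0.4,0.5,-6,0,0,0,0],[0,0,-4,0,0,0,0],[0,0,-2,0,0,0,0],[0,0,0,0,0,0,0]])

```text
time_s: 28.7
eef_pos: [0.554, 0.3225, 0.0498]
eef_rot: [-3.141, 0.0, 1.615]
ft_force: [-0.9, 0.6, -0.8]
opening: 0.285
grip_force: 39.6
```

Request:
send_rows(motion=[[0,0,-1,0,0,0,0],[0,0,0,0,0,0,42],[0,0,0,0,0,0,42],[0,0,30,0,0,0,42],[0,0,36,0,0,0,50],[-3,-43,0,0,0,8,55],[-4,-44,0,0,0,8.2,55],[-4,-44,0,0,0,8.2,55]])

```text
time_s: 29.7
eef_pos: [0.5427, 0.1904, 0.1149]
eef_rot: [3.141, 0.0, 2.046]
ft_force: [-0.4, -0.4, -0.2]
opening: 0.552
grip_force: 0.0
```

Request:
send_rows(motion=[[-4,-44,0,0,0,8.2,55],[-4,-44,0,0,0,8.2,55],[-4,-44,0,0,0,8.2,55],[-4,-44,0,0,0,8.2,55],[-3.5,-42,0,0,0,8.2,55],[0,0,-20,0,0,0,55],[0,0,0,0,0,0,55]])

```text
time_s: 30.58
eef_pos: [0.5228, -0.0267, 0.0939]
eef_rot: [-3.141, -0.002, 2.755]
ft_force: [0.2, 0.1, 0.7]
opening: 0.554
grip_force: 0.0
```

```bash
cat > jars.py <<'E'
from fit import *
s=observe();print(s["eef_pos"],s["eef_rot"])
for c in("scene","top"):
    p=snapshot(c);P=world(p);z=P[...,2]
    for d in pinpoint("jar1",p)[:5]: print(c,np.round(d["point"],4),round(d["confidence"],2))
    for a,b in((.422,.01),(.471,-.008),(.524,-.027)): rect(P,near(P,a,b,.025)&(z>.028)&(z<.045),"jar")
    cv2.imwrite(f"pics/j_{c}.png",p["img"])
E
python3 jars.py
```

```text
[ 0.52280673 -0.02666017  0.09388724] [-3.14116728e+00 -1.97306430e-03  2.75516175e+00]
scene [ 0.4876 -0.4032  0.0848] 0.68
scene [ 0.4213  0.0121 -0.0031] 0.58
scene [0.5547 0.3256 0.0186] 0.52
scene [ 0.4688 -0.0057 -0.0024] 0.45
scene [ 0.5249 -0.0249  0.0006] 0.43
jar 37 [423.8   8.6] [23.  25.4] 76.97
jar 29 [470.  -10.8] [16.1 27. ] 73.78
jar 38 [523.7 -26.3] [21.1 26.4] 29.23
top [0.5543 0.3247 0.0179] 0.56
top [ 0.4239  0.0109 -0.0014] 0.55
top [ 0.4706 -0.0037  0.0022] 0.42
jar 40 [422.1   9.9] [21.8 21.7] 88.47
jar 41 [468.8  -5.9] [22.  22.3] 89.33
jar 0
```

Request:
send_rows(motion=[[0.7,0,-40,0,0,0,55],[0,0,-22,0,0,0,55],[0,0,-6,0,0,0,55],[0,0,0,0,0,0,55],[0,0,0,0,0,0,0],[0,0,0,0,0,0,0],[0,0,0,0,0,0,0],[0,0,0,0,0,0,0]])

```text
time_s: 31.78
eef_pos: [0.5249, -0.0265, 0.028]
eef_rot: [3.141, 0.002, 2.756]
ft_force: [-1.3, 1.3, 5.9]
opening: 0.287
grip_force: 39.0
```

Request:
send_rows(motion=[[0,0,10,0,0,0,0],[0,0,40,0,0,0,0],[0,10,36,0,0,-2,0],[4,37,0,0,0,-8,0],[4,37.5,0,0,0,-8,0],[4,37.5,0,0,0,-8,0],[4,37.5,0,0,0,-8,0],[4,37.5,0,0,0,-8,0]])

```text
time_s: 32.78
eef_pos: [0.5443, 0.1718, 0.1138]
eef_rot: [3.141, 0.0, 2.019]
ft_force: [0.5, -0.1, -0.5]
opening: 0.282
grip_force: 39.5
```

Request:
send_rows(motion=[[4,37.5,0,0,0,-8,0],[4,37.5,0,0,0,-8,0],[4,37.5,0,0,0,-7.5,0],[0,0,-20,0,0,0,0],[0,0,-22,0,0,0,0],[0,0,-8,0,0,0,0],[0,0,0,0,0,0,0]])

```text
time_s: 33.65
eef_pos: [0.5563, 0.283, 0.0632]
eef_rot: [-3.141, 0.0, 1.613]
ft_force: [-0.2, -0.4, 0.1]
opening: 0.287
grip_force: 39.5
```

Request:
send_rows(motion=[[0,1,-7,0,0,0,0],[0,0,-5,0,0,0,0],[0,0,-2.5,0,0,0,0],[0,0,0,0,0,0,0]])

```text
time_s: 34.15
eef_pos: [0.5562, 0.2841, 0.0483]
eef_rot: [-3.142, -0.0, 1.613]
ft_force: [-0.2, 0.8, -0.7]
opening: 0.287
grip_force: 39.5
```

Request:
send_rows(motion=[[0,0,0,0,0,0,42],[0,0,0,0,0,0,42],[0,0,30,0,0,0,42],[0,0,36,0,0,0,50],[-10.9,-36,0,0,0,8,55],[-10.9,-36,0,0,0,8.2,55],[-10.9,-36,0,0,0,8.2,55],[-10.9,-36,0,0,0,8.2,55]])

```text
time_s: 35.15
eef_pos: [0.5122, 0.139, 0.1144]
eef_rot: [3.141, 0.0, 2.187]
ft_force: [0.9, 0.8, 0.0]
opening: 0.55
grip_force: 0.0
```

Request:
send_rows(motion=[[-10.9,-36,0,0,0,8.2,55],[-10.9,-36,0,0,0,8.2,55],[-10.9,-37,0,0,0,8.2,55],[-11,-37,0,0,0,8.2,55],[0,0,-20,0,0,0,55],[0,0,0,0,0,0,55]])

```text
time_s: 35.9
eef_pos: [0.4682, -0.0061, 0.0936]
eef_rot: [-3.141, -0.002, 2.753]
ft_force: [0.4, 0.4, -0.2]
opening: 0.549
grip_force: 0.0
```

```bash
python3 jars.py
```

```text
[ 0.46823099 -0.00611986  0.09358594] [-3.14122279e+00 -1.67647461e-03  2.75337051e+00]
scene [ 0.4198  0.0145 -0.0034] 0.65
scene [0.5559 0.2851 0.0202] 0.53
scene [0.5558 0.3226 0.0218] 0.5
scene [ 0.4707 -0.0038 -0.0011] 0.42
jar 34 [426.2   5.8] [22.1 27.8] 30.71
jar 36 [472.   -7.5] [21.6 26.9] 31.52
jar 0
top [0.5543 0.327  0.0175] 0.6
top [0.5592 0.2835 0.0191] 0.48
top [0.4248 0.0097 0.0025] 0.35
jar 38 [420.3   9.9] [21.8 18.1] 88.34
jar 0
jar 0
```

Request:
send_rows(motion=[[0.7,0,-40,0,0,0,55],[0,0,-22,0,0,0,55],[0,0,-6,0,0,0,55],[0,0,0,0,0,0,55],[0,0,0,0,0,0,0],[0,0,0,0,0,0,0],[0,0,0,0,0,0,0],[0,0,0,0,0,0,0]])

```text
time_s: 37.1
eef_pos: [0.4703, -0.006, 0.0274]
eef_rot: [3.141, 0.002, 2.754]
ft_force: [-1.0, 1.5, 5.6]
opening: 0.286
grip_force: 38.9
```

Request:
send_rows(motion=[[0,0,10,0,0,0,0],[0,0,40,0,0,0,0],[0,10,36,0,0,-2,0],[11,30,0,0,0,-8,0],[11,30,0,0,0,-8,0],[11,30,0,0,0,-8,0],[11,30,0,0,0,-8,0],[11,30,0,0,0,-8,0]])

```text
time_s: 38.1
eef_pos: [0.525, 0.1551, 0.1133]
eef_rot: [3.141, 0.0, 2.017]
ft_force: [0.2, 0.2, -0.4]
opening: 0.283
grip_force: 39.5
```

Request:
send_rows(motion=[[11,30,0,0,0,-8,0],[11,30,0,0,0,-8,0],[11,30,0,0,0,-7.5,0],[0,0,-20,0,0,0,0],[0,0,-22,0,0,0,0],[0,0,-8,0,0,0,0],[0,0,0,0,0,0,0]])

```text
time_s: 38.98
eef_pos: [0.5576, 0.244, 0.0627]
eef_rot: [-3.141, 0.0, 1.611]
ft_force: [0.1, 0.2, -0.4]
opening: 0.284
grip_force: 39.5
```

Request:
send_rows(motion=[[0,0,-7,0,0,0,0],[0,0,-5,0,0,0,0],[0,0,-2.5,0,0,0,0],[0,0,0,0,0,0,0]])

```text
time_s: 39.48
eef_pos: [0.5576, 0.2441, 0.0478]
eef_rot: [-3.141, -0.0, 1.611]
ft_force: [0.5, -0.5, -1.5]
opening: 0.286
grip_force: 39.6
```

Request:
send_rows(motion=[[0,0,0,0,0,0,42],[0,0,0,0,0,0,42],[0,0,30,0,0,0,42],[0,0,36,0,0,0,50],[-17,-29,0,0,0,8,55],[-17,-29,0,0,0,8.2,55],[-17,-29,0,0,0,8.2,55],[-17,-29,0,0,0,8.2,55]])

```text
time_s: 40.48
eef_pos: [0.489, 0.1272, 0.1139]
eef_rot: [3.141, 0.0, 2.185]
ft_force: [0.1, 0.4, 0.3]
opening: 0.553
grip_force: 0.0
```

Request:
send_rows(motion=[[-17,-29,0,0,0,8.2,55],[-17,-29,0,0,0,8.2,55],[-17,-29,0,0,0,8.2,55],[-16.5,-29,0,0,0,8.2,55],[0,0,-20,0,0,0,55],[0,0,0,0,0,0,55]])

```text
time_s: 41.22
eef_pos: [0.4215, 0.0119, 0.0932]
eef_rot: [-3.141, -0.001, 2.752]
ft_force: [0.1, 0.2, 0.6]
opening: 0.55
grip_force: 0.0
```

```bash
python3 jars.py
```

```text
[0.42146607 0.01193016 0.09317836] [-3.14118695e+00 -1.44765796e-03  2.75177849e+00]
scene [4.217e-01 1.260e-02 2.000e-04] 0.59
scene [0.5522 0.3288 0.0183] 0.48
scene [0.5566 0.2435 0.0171] 0.42
scene [0.5551 0.2866 0.0214] 0.42
jar 38 [424.5   6.9] [22.9 24.8] 55.57
jar 0
jar 0
top [0.5569 0.2808 0.0165] 0.62
top [0.5563 0.2419 0.024 ] 0.45
top [0.5548 0.3256 0.0148] 0.41
jar 0
jar 0
jar 0
```

Request:
send_rows(motion=[[0.7,0,-40,0,0,0,55],[0,0,-22,0,0,0,55],[0,0,-6,0,0,0,55],[0,0,0,0,0,0,55],[0,0,0,0,0,0,0],[0,0,0,0,0,0,0],[0,0,0,0,0,0,0],[0,0,0,0,0,0,0]])

```text
time_s: 42.42
eef_pos: [0.4234, 0.012, 0.0269]
eef_rot: [3.141, 0.002, 2.753]
ft_force: [-1.7, 1.1, 7.6]
opening: 0.289
grip_force: 38.8
```

Request:
send_rows(motion=[[0,0,10,0,0,0,0],[0,0,40,0,0,0,0],[0,10,36,0,0,-2,0],[17,23,0,0,0,-8,0],[17,23,0,0,0,-8,0],[17,23,0,0,0,-8,0],[17,23,0,0,0,-8,0],[17,23,0,0,0,-8,0]])

```text
time_s: 43.42
eef_pos: [0.5084, 0.1379, 0.1128]
eef_rot: [3.141, 0.0, 2.015]
ft_force: [0.6, -0.4, -1.4]
opening: 0.286
grip_force: 39.5
```

Request:
send_rows(motion=[[17,23,0,0,0,-8,0],[17,23,0,0,0,-8,0],[17,22,0,0,0,-7.5,0],[0,0,-20,0,0,0,0],[0,0,-22,0,0,0,0],[0,0,-8,0,0,0,0],[0,0,0,0,0,0,0]])

```text
time_s: 44.3
eef_pos: [0.5588, 0.205, 0.0622]
eef_rot: [-3.141, 0.0, 1.609]
ft_force: [0.0, -0.6, -0.8]
opening: 0.288
grip_force: 39.5
```

Request:
send_rows(motion=[[0,0,-7,0,0,0,0],[0,0,-5,0,0,0,0],[0,0,-2.5,0,0,0,0],[0,0,0,0,0,0,0],[0,0,0,0,0,0,42],[0,0,0,0,0,0,42],[0,0,30,0,0,0,42],[0,0,40,0,0,0,42]])

```text
time_s: 45.3
eef_pos: [0.5583, 0.2049, 0.1174]
eef_rot: [-3.14, 0.0, 1.61]
ft_force: [1.5, 0.1, 0.5]
opening: 0.421
grip_force: 0.0
```

Request:
send_rows(motion=[[-18,5,0,0,0,10,20],[-18,5,0,0,0,10,0],[-18,5,0,0,0,10,0],[-18,5,0,0,0,10,0],[-18,5,0,0,0,10,0],[-18,5,0,0,0,10,0],[-18,5,0,0,0,10,0],[-19,5,0,0,0,10,0]])

```text
time_s: 46.3
eef_pos: [0.4133, 0.2452, 0.1174]
eef_rot: [3.141, 0.0, 3.011]
ft_force: [-1.0, 0.5, 0.1]
opening: -0.0
grip_force: 0.0
```

Request:
send_rows(motion=[[0,0,0,0,0,10,0],[0,0,0,0,0,0,0]])

```text
time_s: 46.55
eef_pos: [0.4138, 0.2451, 0.1175]
eef_rot: [3.142, 0.001, -3.103]
ft_force: [-1.0, 0.2, -0.5]
opening: 0.0
grip_force: 0.0
```

```bash
python3 jars.py
python3 - <<'E'
from h import *
loc(["drawer_bar"])
a=cv2.imread("pics/j_top.png")[130:250,230:370];b=cv2.imread("pics/j_scene.png")[130:250,240:380]
cv2.imwrite("pics/t3.png",cv2.resize(np.hstack([a,b]),None,fx=2.8,fy=2.8,interpolation=2))
E
```

```text
[0.41378984 0.24514878 0.11752792] [ 3.14155244e+00  5.11252491e-04 -3.10342944e+00]
scene [0.5584 0.2643 0.0171] 0.59
scene [0.5564 0.2441 0.0186] 0.58
scene [0.5555 0.2844 0.019 ] 0.55
scene [ 0.6337 -0.2808  0.028 ] 0.54
scene [0.5557 0.3233 0.0205] 0.45
jar 0
jar 0
jar 0
top [0.5582 0.2427 0.0213] 0.61
top [0.5586 0.2841 0.0177] 0.48
top [0.5555 0.3257 0.015 ] 0.4
top [0.56   0.2054 0.0201] 0.36
jar 0
jar 0
jar 0
scene drawer_bar [0.455  0.2485 0.0351] 0.79
```

View pics/t3.png

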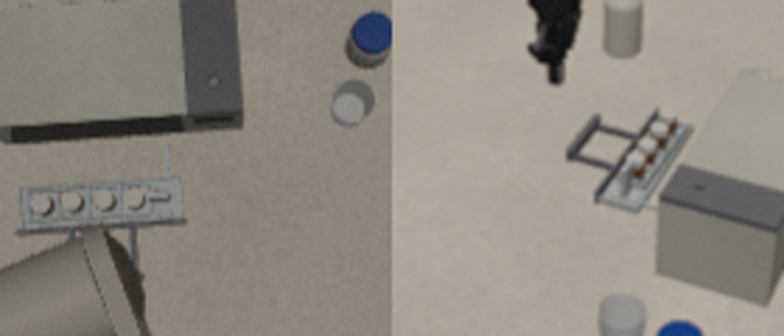

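Request:
send_rows(motion=[[0,0,-40,0,0,0,0],[0,0,-35,0,0,0,0],[0,0,-10,0,0,0,0],[8,0.3,0,0,0,0,0],[8,0.3,0,0,0,0,0],[6,0.3,0,0,0,0,0],[5,0.2,0,0,0,0,0],[5,0.2,0,0,0,0,0]])

```text
time_s: 47.95
eef_pos: [0.446, 0.2464, 0.0324]
eef_rot: [-3.142, -0.0, -3.103]
ft_force: [-2.3, 0.5, 2.4]
opening: 0.001
grip_force: 1.6
```

Request:
send_rows(motion=[[6,0.3,0,0,0,0,0],[6,0.3,0,0,0,0,0],[6,0.3,0,0,0,0,0],[6,0.3,0,0,0,0,0],[6,0.3,0,0,0,0,0],[6,0.3,0,0,0,0,0],[6,0.3,0,0,0,0,0],[6,0.3,0,0,0,0,0]])

```text
time_s: 48.95
eef_pos: [0.4942, 0.2488, 0.0323]
eef_rot: [-3.142, -0.0, -3.103]
ft_force: [-4.1, -0.3, 3.3]
opening: -0.004
grip_force: 2.0
```

Pushing normally. Continue to about x = 0.578, then creep.

Request:
send_rows(motion=[[6,0.3,0,0,0,0,0],[6,0.3,0,0,0,0,0],[6,0.3,0,0,0,0,0],[6,0.3,0,0,0,0,0],[6,0.3,0,0,0,0,0],[6,0.3,0,0,0,0,0],[6,0.3,0,0,0,0,0],[6,0.3,0,0,0,0,0]])

```text
time_s: 49.95
eef_pos: [0.5422, 0.2511, 0.0323]
eef_rot: [-3.141, -0.0, -3.103]
ft_force: [-4.7, -1.4, 3.5]
opening: -0.003
grip_force: 2.4
```

Request:
send_rows(motion=[[6,0.3,0,0,0,0,0],[6,0.3,0,0,0,0,0],[6,0.3,0,0,0,0,0],[6,0.3,0,0,0,0,0],[6,0.3,0,0,0,0,0],[4,0.2,0,0,0,0,0],[0,0,0,0,0,0,0]])

```text
time_s: 50.82
eef_pos: [0.5762, 0.2529, 0.0321]
eef_rot: [3.142, -0.0, -3.103]
ft_force: [-2.6, 0.9, 1.0]
opening: -0.001
grip_force: 1.1
```

Request:
send_rows(motion=[[3,0.1,0,0,0,0,0],[2,0.1,0,0,0,0,0],[2,0.1,0,0,0,0,0],[0,0,0,0,0,0,0]])

```text
time_s: 51.32
eef_pos: [0.5827, 0.2533, 0.0321]
eef_rot: [3.142, -0.001, -3.103]
ft_force: [-5.6, 0.7, 1.7]
opening: -0.001
grip_force: 2.4
```

Request:
send_rows(motion=[[2,0.1,0,0,0,0,0],[1,0,0,0,0,0,0],[0,0,0,0,0,0,0]])

```text
time_s: 51.7
eef_pos: [0.5858, 0.2534, 0.0321]
eef_rot: [3.142, -0.0, -3.103]
ft_force: [-3.5, 1.5, 0.0]
opening: -0.0
grip_force: 2.1
```

Request:
send_rows(motion=[[2,0.1,0,0,0,0,0],[1,0,0,0,0,0,0],[0,0,0,0,0,0,0]])

```text
time_s: 52.08
eef_pos: [0.5887, 0.2535, 0.0321]
eef_rot: [3.142, -0.0, -3.103]
ft_force: [-4.4, 2.0, -0.7]
opening: 0.003
grip_force: 2.1
```

Request:
send_rows(motion=[[1.5,0.1,0,0,0,0,0],[1,0,0,0,0,0,0],[0,0,0,0,0,0,0]])

```text
time_s: 52.45
eef_pos: [0.5895, 0.2536, 0.032]
eef_rot: [-3.141, -0.004, -3.102]
ft_force: [-20.2, 0.5, 8.7]
opening: 0.001
grip_force: 10.2
```

Request:
send_rows(motion=[[-3,0,0,0,0,0,0],[-8,0,0,0,0,0,0],[-30,0,0,0,0,0,0],[-40,0,20,0,0,0,0],[-40,0,60,0,0,0,0],[-30,-40,40,0,0,0,0],[0,-50,0,0,0,0,0],[0,0,0,0,0,0,0]])

```text
time_s: 53.45
eef_pos: [0.4465, 0.1622, 0.1443]
eef_rot: [-3.141, 0.003, -3.106]
ft_force: [0.0, -0.6, 1.1]
opening: -0.001
grip_force: 0.0
```

Run:
```python
from h import *
print(observe()["eef_pos"])
loc(["drawer_bar","drawer_floor","case1","case2","case3","gate","rod","jar1"])
a=snapshot("top")["img"][120:270,215:475];b=snapshot("scene")["img"][140:320,170:430]
cv2.imwrite("pics/f.png",cv2.resize(np.vstack([a,b]),None,fx=1.8,fy=1.8,interpolation=2))
```

```text
[0.44654883 0.16220766 0.14431179]
top drawer_bar [0.6017 0.2511 0.0341] 0.51
top drawer_floor [0.6988 0.2603 0.0174] 0.54
top case1 [ 7.643e-01 -1.097e-01  4.000e-04] 0.71
top case1 [ 0.635  -0.2757  0.0504] 0.61
top case1 [ 0.6321 -0.2775  0.0264] 0.58
top case2 [ 7.643e-01 -1.097e-01  4.000e-04] 0.71
top case2 [ 0.635  -0.2757  0.0504] 0.61
top case2 [ 0.6321 -0.2775  0.0264] 0.58
top case3 [ 7.643e-01 -1.097e-01  4.000e-04] 0.71
top case3 [ 0.635  -0.2757  0.0504] 0.61
top case3 [ 0.6321 -0.2775  0.0264] 0.58
top gate [ 0.6295 -0.272  -0.0007] 0.62
top rod [ 0.4862 -0.4087  0.0098] 0.4
scene drawer_bar [0.6018 0.2517 0.0337] 0.36
scene case1 [ 0.6343 -0.2738  0.0496] 0.88
scene case1 [ 0.627  -0.2743  0.0009] 0.6
scene case1 [ 0.6352 -0.2811  0.0279] 0.51
scene case2 [ 0.6343 -0.2738  0.0496] 0.88
scene case2 [ 0.627  -0.2743  0.0009] 0.6
scene case2 [ 0.6352 -0.2811  0.0279] 0.51
scene case3 [ 0.6343 -0.2738  0.0496] 0.88
scene case3 [ 0.627  -0.2743  0.0009] 0.6
scene case3 [ 0.6352 -0.2811  0.0279] 0.51
scene gate [ 0.6287 -0.2715  0.0023] 0.65
```

View pics/f.png

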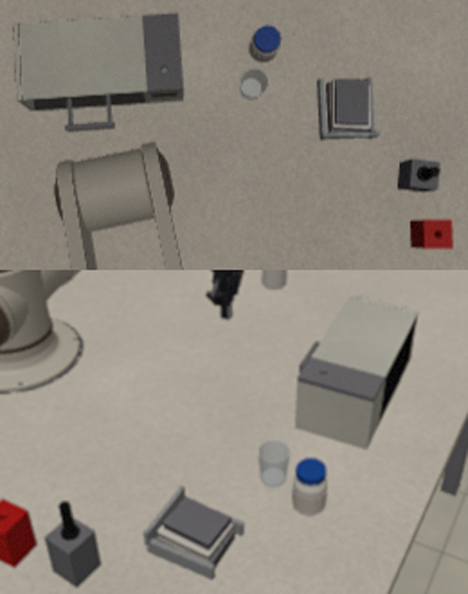

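The final picture shows the drawer latched with its bar back at x 0.602. The cases are stacked flat in the gate, the rod stands in its grey holder, and the bystanders have not moved.

```bash
python3 -c "
from workcell import *
print(hand_in())"
```

```text
the job is handed in; nothing more can be done
None
```

The job is done and handed in at about 54 s: the rod is back in its holder, the tray is loaded with four jars, the drawer is latched and the cases are still stacked; the hand-in call returned no verdict.

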